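# Load the carrying rack and hold it ready

## Robot

A 6-joint arm with a two-finger parallel gripper is mounted at the origin on a cart in front of the work surface, level with it; the furniture and walls round the work are solid. World frame = base frame: x ahead of the robot, y to its left, z up, the work surface at z = 0. Lengths are in mm, angles in degrees, forces in N, time in s.
With the tool pointing down it reaches from about 350 to 850 mm from the base axis. Payload 8.1 kg.
Tool frame: the origin (TCP) lies between the finger pads; the fingertips stand 22 mm ahead of it and the grasp point (between the pads) lies 3 mm ahead of it; z points along the fingers, y is the line along which they close (so a half turn about z gives the same grasp; the last joint's range is limited). The gripper opens to 85 mm and grips with 20 to 120 N. Pads are 22 mm wide; open, the fingers measure 114 mm over their backs; the gripper's body (76 mm by 85 mm) begins 54 mm behind the grasp point. The pads swing forward as they close: fully open they stand 13 mm farther back than shut.
Start: joints at [-70.841, 7.471, 85.268, -0, 87.261, -4.893], TCP at [244.567, -547.898, 253.292] pointing down, gripper open.
Joint ranges: [-169.43, 169.43], [-51.17, 129.36], [1.28, 143.12], [-76.62, 256.62], [0, 156.53], [-152.29, 152.29]. Speed limits (degrees/s): [136.94, 136.94, 159.86, 180, 180, 180].

## Interface

Orientations are given as [roll, pitch, yaw] about the fixed x, y, z axes, in that order (R = Rz(yaw) Ry(pitch) Rx(roll)).
In Python, from bench import sense, snapshot, calibration, hand_in gives the robot as it stands.
- The arm moves only by the shell command python3 -m crank 'ROWS' [FORCE]. ROWS is JSON, a list of rows, each a list of 5 numbers: the shift along the tool's x, y, z in cm, then the turn about the tool's z in rad, then the finger opening in cm, from 0 to 8.54. A call has 1 to 20 rows; each row is the pose to reach, as a shift and turn from the pose commanded when the call began, along the tool's axes at that moment; what a row does not reach only later rows make up. A row lasts 1/10 s, in which the tool goes at most 50 mm and 8.59 degrees, less where a joint would pass 70% of its speed; a pose out of reach is approached as far as the arm can. A call with a gripper value outside its range is refused whole. The fingers move at their own pace and stop on an object; FORCE is the grip in N (left out, the last holds). Time passes only in rows, so rows that repeat a pose let the fingers close. It gives the time, the measured TCP pose, the force, the opening and the grip force at its end, in the units of the state.
- sense(): the state, without advancing time (a new reading comes with each control period).
- snapshot(name): name is "scene" or "top" or "wrist"; returns (picture, depth): 400x640x3 uint8, red, green, blue; 400x640 float32, mm along the optical axis (not along the pixel's ray), 0 where there is no reading.
- calibration(name): a dict with "fovy" (degrees; the focal length in pixels is half the picture's height over the tangent of half this angle, whatever the lens; pixels are square), "cx", "cy" (the principal point, pixels), "rvec" (rotation vector, rad) and "tvec" (3), from world to camera coordinates, as OpenCV has them; the wrist camera has in their place "tool_from_camera" (4x4, takes a point from camera to tool coordinates, whose origin is the TCP and whose axes are the flange's). Camera axes: x right, y down, z forward; pixel columns grow to the right and rows downward; lengths in mm; the calibration is good to about 2 mm. The wrist camera is an equidistant fisheye: a pixel r from the principal point sees the ray r / f radians off the axis. A picture is of the moment at which its call begins: read the wrist's pose just before it. calibration takes no time and is no camera call.
- hand_in(): hands the job in; it is judged then, once.
The state is a dict: "time": time; "joint_pos": joint angles; "qd": joint speeds; "joint_efforts": joint torques, N m; "tool_pos": TCP position; "tcp_rot": TCP orientation; "ft_force": force on the tool from outside, world axes, zero at the start; "wrist_torque": the same for the moment, N m; "finger_gap": finger opening in mm; "grip_force": force on a finger pad.
Only numpy, scipy, OpenCV 4.12 (cv2) and the standard library are available. Lean on these libraries where they do the work, as an engineer would, in place of code of your own. Each camera call takes 0.05 s, during which the arm holds its last target. There are 200 camera calls.

## Task

The sorted spare-part cases are leaving the repair bench in their carrying rack, which already holds one case: set the two other closed grey cases (not dropped) one after the other squarely on top of it, down between the rack's corner posts, then swing up the folded carrying handle and lift the loaded rack by it, without tipping it over, about 10 cm straight clear of the bench. Finish while still holding it there by the handle, level and still with all three cases seated, and leave the other things on the bench where they are.

Things in the scene. Friction and masses are not known exactly. Their poses are not given: they have to be found in the camera images.
- rack: open carrying rack of sheet metal, about 0.5 kg empty, base 84 (its x) x 106 (its y) mm; origin under the centre of its base, z up. The cases stand in it in one column, each with its 76 mm side along the rack's y; stacked centres lie 22, 54 and 86 mm above the rack's origin, the top of the full column at 102 mm
- rack_floor (a point): middle of the rack's floor, 6 mm above its origin. Four steel corner posts round it leave an inner space of 55 (x) x 81 (y) mm; they rise to 85 mm above the rack's origin, then flare outward as a lead-in up to 95 mm. They cover only the last 10 mm of each side: on the long sides, facing the rack's +x and -x, a gap 61 mm wide stays open over the full height for fingers
- bail (a joint): angle of the rack's wire carrying handle, rad: 0 folded towards the rack's -x, 0.2 rad above level (start, on its stop), 1.37 upright over the rack's middle, stop at 1.57. Its axis runs along the rack's y, 70 mm above the rack's origin, at x = 0. Light friction (0.008 N m): it falls back from low angles, stays when upright or just past it, and lets the hanging rack level itself
- bail_grip (a point): middle of the black sleeve grip, which turns freely on the handle's cross bar: 11 mm thick, 64 mm long along the rack's y, 80 mm from the hinge axis; folded it is at x = -78, z = 86 mm of the rack, upright at x = 0, z = 150 mm. The handle's two wire arms run at y = +-52 mm
- case_a_mid (a point): closed grey plastic small-parts case with a flat lid and a blank card on it, 50 (its x) x 76 (its y) x 32 (its z) mm, about 0.09 kg, plain smooth sides; this point is its very centre, 16 mm above its underside; this one already stands in the rack as the bottom of the column
- case_b_mid (a point): closed grey plastic small-parts case with a flat lid and a blank card on it, 50 (its x) x 76 (its y) x 32 (its z) mm, about 0.09 kg, plain smooth sides; this point is its very centre, 16 mm above its underside; stands on the bench; may go second or third
- case_c_mid (a point): closed grey plastic small-parts case with a flat lid and a blank card on it, 50 (its x) x 76 (its y) x 32 (its z) mm, about 0.09 kg, plain smooth sides; this point is its very centre, 16 mm above its underside; stands on the bench; may go second or third
- tip_cleaner: bystander: black cup with brass wool, 72 mm across, 51 mm high; origin under its centre
- tape_roll: bystander: roll of black tape lying flat, 60 mm across, 19 mm high; origin under its centre
- side_cutter: bystander: red-handled pliers lying flat, 141 mm long, 12 mm high; origin under its centre
- driver: bystander: screwdriver with a yellow and black handle, lying, 177 mm long, 24 mm high; origin under its centre
- solder: bystander: reel of solder, 64 mm across, 42 mm high; origin under its centre
Mind the look-alikes: they are no part of the job. What is shaped like the part that bears case_a_mid but purple or turquoise is not meant.

How it is judged:
By the outcome, as a careful person would: the job done as asked, in the order asked, and still so for the second after the job is handed in, while the arm keeps its last pose, push and grip.
It also fails if it takes over 72 s, if anything falls off the work surface, if the arm or the gripper's body presses on something with over 40 N, if the wrist force passes 120 N, or if a joint passes its speed limit or range.

## Working session

There is one attempt and no reset: what is moved stays moved. The work goes in short steps, Python scripts to look and compute and a shell command to move; the robot and the scene stay as the last step left them, time stands still between calls to the robot, and variables do not carry over. Pictures are saved under pics/ and viewed, at most 10 in all, crops included, and the job is handed in when it is done.

```bash
ls; mkdir -p pics
python3 - <<'E'
from bench import *
import cv2,numpy as np
for n in ("scene","top"):
    p,d=snapshot(n); cv2.imwrite(f"pics/{n}0.png",cv2.cvtColor(p,cv2.COLOR_RGB2BGR)); np.savez(f"{n}0.npz",p=p,d=d)
    print(n,calibration(n))
print(calibration("wrist")); print(sense())
E
```

```text
pics
scene {'fovy': 42.54421661491959, 'cx': 315.18220336481545, 'cy': 198.6544512251268, 'rvec': array([ 0.87088425, -2.59349589,  0.96583155]), 'tvec': array([ 452.63378104,  293.14579075, 1079.16105771])}
top {'fovy': 49.06323238202159, 'cx': 317.245077996909, 'cy': 207.7287880566646, 'rvec': array([ 2.15154387, -2.08949076,  0.21409109]), 'tvec': array([ -19.08797437,  588.51238016, 1111.77738191])}
{'fovy': 65.70646984690485, 'cx': 322.49239321326627, 'cy': 195.90324298493928, 'tool_from_camera': array([[ 1.27399123e-04, -9.45975343e-01, -3.24238545e-01,
         8.35406617e+01],
       [ 9.99999982e-01,  7.54802590e-05,  1.72702036e-04,
        -4.77467449e-02],
       [-1.38898258e-04, -3.24238561e-01,  9.45975336e-01,
        -1.21066701e+02],
       [ 0.00000000e+00,  0.00000000e+00,  0.00000000e+00,
         1.00000000e+00]])}
{'time': 0.1, 'joint_pos': array([-7.08400191e+01,  7.51324901e+00,  8.53232342e+01, -5.52592382e-05,
        8.72598684e+01, -4.89268738e+00]), 'qd': array([-0.06177927, -0.02291379, -0.21465984, -0.11615568, -0.04126533,
       -0.1457783 ]), 'joint_efforts': array([ 1.03848495e-03, -5.70949173e+01, -5.01941264e+01, -7.90190074e-05,
        8.05408345e-03, -8.05112154e-05]), 'tool_pos': array([ 244.42089563, -547.46474594,  252.3216881 ]), 'tcp_rot': array([-1.79903995e+02, -8.16281055e-03,  2.40526641e+01]), 'ft_force': array([-0.05014441,  0.18286154,  0.18848622]), 'wrist_torque': array([-0.03115125,  0.01982584, -0.00287882]), 'grip_force': 0.0, 'finger_gap': 85.36460742821795}
```

View pics/scene0.png

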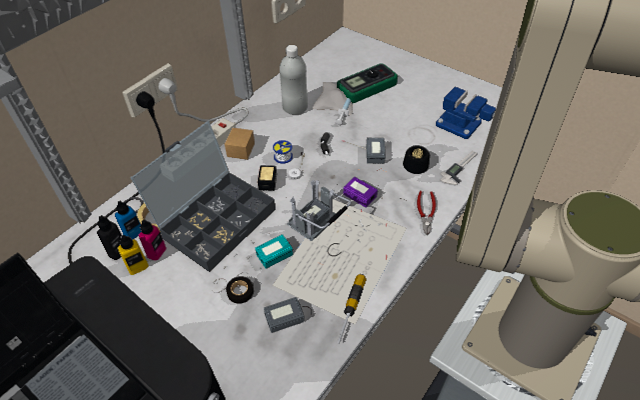

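View pics/top0.png

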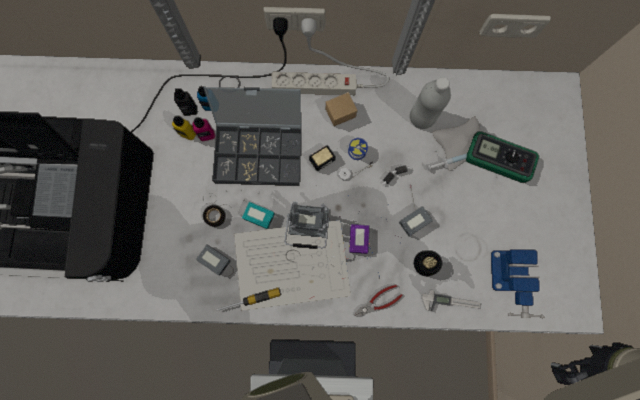

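The scene and top pictures show the rack at top-pixel (308,222), with its black sleeve at (303,245) towards the robot. The grey cases are at (214,260) and (417,222). The turquoise look-alike at (258,214) and the purple one at (360,238) flank the rack.

```bash
cat > h.py <<'E'
import numpy as np,cv2
from bench import *
from scipy.spatial.transform import Rotation as R
def cloud(n,d):
    c=calibration(n); f=200/np.tan(np.radians(c['fovy']/2))
    v,u=np.mgrid[0:400,0:640].astype(float)
    if n!='wrist':
        P=np.stack([(u-c['cx'])/f*d,(v-c['cy'])/f*d,d],-1)
        M=R.from_rotvec(c['rvec']).as_matrix(); W=(P-c['tvec'])@M
    else:
        s=sense(); x=u-c['cx'];y=v-c['cy'];r=np.hypot(x,y)+1e-9;t=r/f
        P=np.stack([np.tan(t)*x/r*d,np.tan(t)*y/r*d,d],-1)
        T=c['tool_from_camera']; Q=P@T[:3,:3].T+T[:3,3]
        W=Q@R.from_euler('xyz',s['tcp_rot'],degrees=True).as_matrix().T+s['tool_pos']
    W[d<=0]=np.nan
    return W
def rect(W,m):
    p=W[m][:,:2].astype(np.float32); r=cv2.minAreaRect(p)
    b=cv2.boxPoints(r); e=[b[1]-b[0],b[2]-b[1]]; L=max(e,key=np.linalg.norm)
    return r[0],sorted(r[1]),np.degrees(np.arctan2(L[1],L[0]))%180
E
python3 - <<'E'
from h import *
for n in('top','scene'):
    z=np.load(n+'0.npz');W=cloud(n,z['d'].astype(float));p=z['p'].astype(int)
    print(n,'bench z',np.nanmedian(W[...,2][(abs(W[...,0]-500)<150)&(abs(W[...,1])<250)]))
    if n=='top':
        for nm,(u,v) in dict(b=(214,260),c=(417,222),rackcase=(310,221),grip=(303,245),purple=(360,238),turq=(258,214),cutter=(378,300),cleaner=(428,263),tape=(214,216)).items(): print(nm,W[v,u].round(1))
        ref={k:W[v,u] for k,(u,v) in dict(b=(214,260),c=(417,222)).items()}
    for k,c in ref.items():
        m=(np.hypot(W[...,0]-c[0],W[...,1]-c[1])<65)&(W[...,2]>24)&(W[...,2]<40)
        m=cv2.morphologyEx(m.astype(np.uint8),cv2.MORPH_OPEN,np.ones((3,3)))
        q,l=cv2.connectedComponents(m); j=1+np.argmax(np.bincount(l.ravel())[1:]); print(k,rect(W,l==j),np.median(W[l==j][:,2]),(l==j).sum())
    for col,f in dict(blackgrip=lambda:(W[...,2]>78)&(W[...,2]<98)&(p.max(-1)<60),).items():
        m=f()&(abs(W[...,1])<130)&(W[...,0]>330)&(W[...,0]<600); print(col,m.sum(), rect(W,m), W[m].mean(0))
    # rack high points
    m=(abs(W[...,1]-0)<160)&(W[...,0]>350)&(W[...,0]<600)&(W[...,2]>75)&(W[...,2]<110); 
    print('rack top',m.sum(),rect(W,m), np.median(W[m],0))
top=cv2.imread('pics/top0.png');cv2.imwrite('pics/crop_top.png',cv2.resize(top[190:270,230:390],None,fx=5,fy=5,interpolation=cv2.INTER_CUBIC))
E
```

```text
top bench z 0.10569602687824231
b [444.  269.   30.5]
c [ 562.5 -273.9   32.4]
rackcase [555.7  16.6  38. ]
grip [484.4  31.8  90.9]
purple [ 514.1 -119.3   33.2]
turq [571.7 158.5  32.3]
cutter [ 351.9 -173.4   -3.7]
cleaner [ 451.4 -297.6   47.5]
tape [568.7 285.8  -3.2]
b ((445.863525390625, 273.41680908203125), [49.959983825683594, 76.70925903320312], np.float32(57.715874)) 30.850075680022115 515
c ((568.3858642578125, -272.82537841796875), [49.542362213134766, 77.81971740722656], np.float32(124.831055)) 30.83684168171198 497
blackgrip 76 ((498.31011962890625, 44.76304626464844), [41.64137649536133, 95.43953704833984], np.float32(46.55146)) [483.01476151  28.52694845  89.18038275]
rack top 344 ((536.7972412109375, 23.60114288330078), [109.67767333984375, 117.78167724609375], np.float32(176.08412)) [510.018395    29.2083536   87.07422327]
scene bench z 1.0250624924175078
b ((443.5744934082031, 275.4718933105469), [53.52457809448242, 76.74755096435547], np.float32(58.278236)) 32.19267753609459 789
c ((565.24560546875, -271.739990234375), [49.75843811035156, 78.6669921875], np.float32(123.68559)) 31.708327160836596 344
blackgrip 92 ((479.496826171875, 30.676197052001953), [13.174354553222656, 63.03224182128906], np.float32(82.903564)) [480.22964406  32.66193069  90.48048346]
rack top 440 ((533.9515380859375, 25.662979125976562), [110.7558822631836, 120.77035522460938], np.float32(176.69528)) [526.79440995  30.22612655  86.42777996]
```

View pics/crop_top.png

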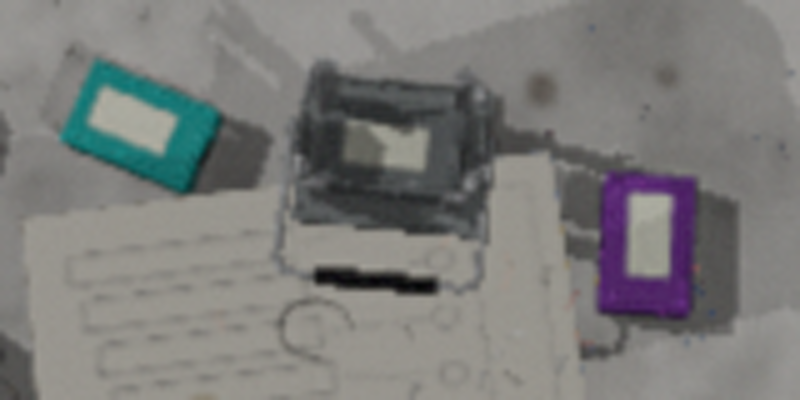

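The crop shows the rack with case A inside. The handle's arms run towards the robot, and the sleeve lies at crop (375,280), tilted about 7°. I'll take the wrist camera over the rack for a precise pose.

```bash
cat >> h.py <<'E'
def to(x,y,z,yaw):
    s=sense(); M=R.from_euler('xyz',s['tcp_rot'],degrees=True).as_matrix()
    d=M.T@(np.array([x,y,z])-s['tool_pos'])/10
    dy=(yaw-s['tcp_rot'][2]+180)%360-180
    print('pos',s['tool_pos'].round(1),s['tcp_rot'].round(2),'shift cm',d.round(2),'turn rad',round(-np.radians(dy),3),'t',s['time'])
E
python3 -c "
from h import *
to(525,20,250,83)"
```

```text
pos [ 244.4 -547.5  252.3] [-1.799e+02 -1.000e-02  2.405e+01] shift cm [ 48.75 -40.38   0.31] turn rad -1.029 t 0.1
```

```bash
python3 -m crank '[[2,-1.6,0,-0.04,8.5],[5,-4,0,-0.1,8.5],[9,-7.4,0,-0.2,8.5],[13,-10.7,0,-0.3,8.5],[17,-14,0,-0.4,8.5],[21,-17.3,0,-0.5,8.5],[25,-20.6,0,-0.6,8.5],[29,-23.9,0,-0.7,8.5],[33,-27.2,0,-0.8,8.5],[37,-30.5,0,-0.9,8.5],[41,-33.8,0,-1.0,8.5],[44.5,-36.7,0,-1.03,8.5],[47,-39,0,-1.03,8.5],[48.3,-40,0,-1.03,8.5],[48.75,-40.4,0,-1.03,8.5],[48.75,-40.4,0,-1.03,8.5],[48.75,-40.4,0,-1.03,8.5]]'
python3 - <<'E'
from h import *
p,d=snapshot('wrist');cv2.imwrite('pics/w1.png',cv2.cvtColor(p,cv2.COLOR_RGB2BGR));np.savez('w1.npz',p=p,d=d)
W=cloud('wrist',d.astype(float));np.save('W1.npy',W)
for z0,z1 in((78,98),(36,42),(5,12)):
    m=(W[...,2]>z0)&(W[...,2]<z1)&(abs(W[...,1]-25)<80)&(W[...,0]>440)&(W[...,0]<620);print(z0,m.sum(),rect(W,m))
E
```

```text
time: 1.8
tool_pos: [524.7, 18.4, 253.1]
tcp_rot: [-180.0, 0.0, 83.0]
ft_force: [-0.2, 0.1, 0.6]
finger_gap: 84.9
grip_force: 0.0
78 2331 ((535.4324340820312, 24.352840423583984), [110.5916519165039, 117.91961669921875], np.float32(176.10527))
36 2909 ((559.9540405273438, 23.185161590576172), [58.759944915771484, 95.70304870605469], np.float32(86.384384))
5 1725 ((522.96923828125, 16.149784088134766), [123.5892562866211, 159.85069274902344], np.float32(176.64882))
```

View pics/w1.png

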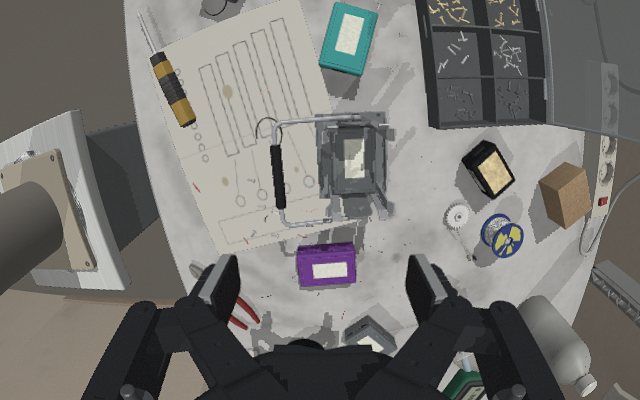

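The wrist view shows the rack at pixel (350,165), the sleeve at (278,177) and the arms at rows 120 and 222. The fingers are open and nothing is in the way of them. Now I'll fit the posts, the sleeve and the lid.

Run:
```python
from h import *
z=np.load('w1.npz');p=z['p'].astype(int);W=np.load('W1.npy')
X,Y,Z=W[...,0],W[...,1],W[...,2]
m=(p.max(-1)<50)&(Z>78)&(Z<100)&(X>450)&(X<510)&(abs(Y-25)<60)
print('sleeve',m.sum(),rect(W,m),W[m].mean(0))
m=(Z>80)&(Z<100)&(X>498)&(X<610)&(abs(Y-25)<75)
n,l,st,ce=cv2.connectedComponentsWithStats(m.astype(np.uint8))
for i in range(1,n):
    if st[i,4]>10: q=W[l==i];print('post',st[i,4],ce[i].round(),q.mean(0).round(1),q.min(0).round(1),q.max(0).round(1))
# lid of case a
vals=(Z>35)&(Z<41)&(abs(X-557)<45)&(abs(Y-24)<55)&(p.max(-1)<140)
card=(Z>34)&(Z<42)&(abs(X-557)<45)&(abs(Y-24)<55)&(p.min(-1)>150)
print('card',card.sum(),rect(W,card))
for nm,(x,y) in dict(b=(444.5,274),c=(567,-272)).items():
    m=(np.hypot(X-x,Y-y)<65)&(Z>24)&(Z<40)
    if m.sum()>50: print(nm,m.sum(),rect(W,m))
c=cv2.imread('pics/w1.png')[100:240,255:405];cv2.imwrite('pics/w1c.png',cv2.resize(c,None,fx=4,fy=4,interpolation=cv2.INTER_CUBIC))
```

```text
sleeve 602 ((482.52032470703125, 28.282470703125), [10.194798469543457, 62.3524055480957], np.float32(86.919426)) [482.98714075  29.06376733  91.0096994 ]
post 156 [302. 120.] [512.6  78.8  83.1] [498.2  75.5  80. ] [527.   81.7  86.8]
post 50 [357. 122.] [564.   70.6  83.7] [552.7  68.3  80. ] [573.6  71.9  86.8]
post 164 [328. 133.] [535.9  64.7  91.4] [528.9  55.4  80.2] [545.3  71.6  95.9]
post 183 [388. 132.] [590.8  59.7  90.7] [581.6  51.   80.3] [596.6  68.4  95.9]
post 199 [387. 210.] [584.8 -18.1  90.1] [576.2 -25.3  80.3] [591.9  -9.   96.4]
post 203 [333. 213.] [531.1 -15.   90.1] [523.1 -22.6  80. ] [539.5  -5.4  96.1]
post 55 [359. 216.] [556.7 -24.1  83. ] [547.  -25.5  80.1] [567.7 -22.6  85.6]
post 103 [312. 223.] [508.7 -25.9  82.5] [498.  -29.4  80.1] [523.8 -23.2  85.7]
card 432 ((561.3682861328125, 26.09625244140625), [21.64505386352539, 43.22517776489258], np.float32(84.95077))
c 804 ((568.537841796875, -269.6288146972656), [48.48085021972656, 78.40709686279297], np.float32(128.98781))
```

View pics/w1c.png

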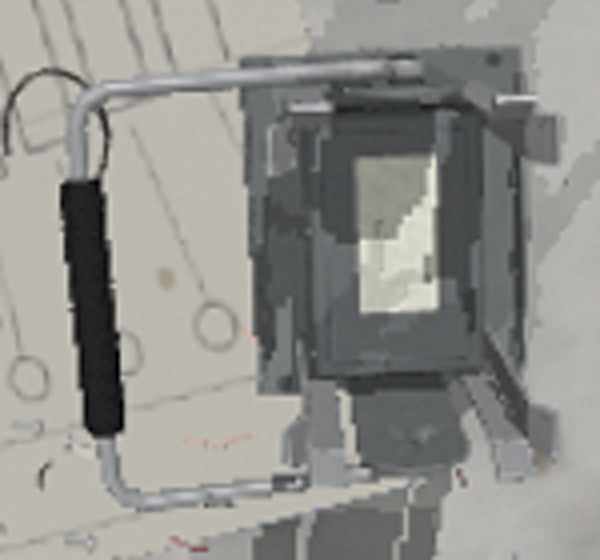

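The crop shows the four post flares and the sleeve at crop (92,308), all consistent. The rack centre is about (560.5, 23.3) with its y axis at 86°. Next I'll hover over case c.

```bash
python3 -c "
from h import *
to(567,-272,140,124)"
```

```text
pos [524.7  18.2 253.3] [-1.7999e+02  3.0000e-02  8.2970e+01] shift cm [-28.28   7.75  11.34] turn rad -0.716 t 1.85
```

```bash
python3 -m crank '[[-2,0.5,0,-0.05,8.5],[-5,1.4,0,-0.15,8.5],[-9,2.5,1,-0.27,8.5],[-13,3.6,3,-0.4,8.5],[-17,4.7,5,-0.52,8.5],[-21,5.8,7.5,-0.63,8.5],[-25,6.9,9.5,-0.7,8.5],[-27.5,7.6,11,-0.716,8.5],[-28.3,7.75,11.3,-0.716,8.5],[-28.3,7.75,11.3,-0.716,8.5],[-28.3,7.75,11.3,-0.716,8.5]]'
python3 - <<'E'
from h import *
p,d=snapshot('wrist');cv2.imwrite('pics/w2.png',cv2.cvtColor(p,cv2.COLOR_RGB2BGR))
W=cloud('wrist',d.astype(float));X,Y,Z=W[...,0],W[...,1],W[...,2]
m=(np.hypot(X-567,Y+272)<60)&(Z>27)&(Z<37)
m=cv2.morphologyEx(m.astype(np.uint8),cv2.MORPH_OPEN,np.ones((3,3)))
n,l,st,_=cv2.connectedComponentsWithStats(m);j=1+np.argmax(st[1:,4])
r=rect(W,l==j);print(r,np.median(Z[l==j]));to(*r[0],24,r[2])
E
```

```text
time: 2.95
tool_pos: [567.8, -270.5, 141.2]
tcp_rot: [180.0, 0.0, 124.0]
ft_force: [-0.1, -0.0, -0.4]
finger_gap: 85.1
grip_force: 0.0
((566.732177734375, -271.6222229003906), [49.90081024169922, 75.67587280273438], np.float32(124.49954)) 32.5778934887067
pos [ 568.2 -270.1  141.6] [1.7995e+02 6.0000e-02 1.2409e+02] shift cm [-0.04 -0.21 11.76] turn rad -0.007 t 3.0
```

```bash
python3 -m crank '[[0,-0.2,2,-0.007,8.5],[0,-0.2,5,-0.007,8.5],[0,-0.2,8,-0.007,8.5],[0,-0.2,10,-0.007,8.5],[0,-0.2,11,-0.007,8.5],[0,-0.2,11.5,-0.007,8.5],[0,-0.2,11.5,-0.007,8.5],[0,-0.2,11.5,-0.007,7],[0,-0.2,11.5,-0.007,6],[0,-0.2,11.5,-0.007,5.2],[0,-0.2,11.5,-0.007,4.5],[0,-0.2,11.5,-0.007,4.5],[0,-0.2,11.5,-0.007,4.5],[0,-0.2,11.5,-0.007,4.5],[0,-0.2,11.5,-0.007,4.5]]' 35
```

```text
time: 4.5
tool_pos: [566.9, -272.1, 26.4]
tcp_rot: [180.0, 0.1, 124.5]
ft_force: [0.2, 1.4, 6.0]
finger_gap: 49.4
grip_force: 37.8
```

```bash
python3 -m crank '[[0,0,-0.5,0,4.5],[0,0,-2,0,4.5],[0,0,-5,0,4.5],[0,0,-9,0,4.5],[0,0,-13,0,4.5],[0,0,-15,0,4.5],[0,0,-15.5,0,4.5],[0,0,-15.5,0,4.5]]'
python3 -c "
from h import *
to(560.5,23.3,181,86)"
```

```text
time: 5.3
tool_pos: [566.5, -271.9, 181.4]
tcp_rot: [180.0, 0.1, 124.5]
ft_force: [0.2, 0.3, -0.6]
finger_gap: 50.0
grip_force: 37.0
pos [ 566.5 -271.9  181.4] [1.7996e+02 9.0000e-02 1.2449e+02] shift cm [2.467e+01 1.622e+01 1.000e-02] turn rad 0.672 t 5.3
```

```bash
python3 -m crank '[[1,0.7,0,0.03,4.5],[3,2,0,0.1,4.5],[6,3.9,0,0.2,4.5],[9,5.9,0,0.3,4.5],[12,7.9,0,0.4,4.5],[15,9.9,0,0.5,4.5],[18,11.8,0,0.6,4.5],[21,13.8,0,0.65,4.5],[23,15.1,0,0.672,4.5],[24.2,15.9,0,0.672,4.5],[24.7,16.2,0,0.672,4.5],[24.7,16.2,0,0.672,4.5],[24.7,16.2,0,0.672,4.5]]'
python3 - <<'E'
from h import *
p,d=snapshot('wrist');cv2.imwrite('pics/w3.png',cv2.cvtColor(p,cv2.COLOR_RGB2BGR))
W=cloud('wrist',d.astype(float));np.save('W3.npy',W);X,Y,Z=W[...,0],W[...,1],W[...,2]
m=(np.hypot(X-560,Y-23)<60)&(Z>180)&(Z<196);g=p.max(-1)
m=(np.hypot(X-560,Y-23)<60)&(Z>183)&(Z<195);print(m.sum(),rect(W,m))
m=(Z>84)&(Z<98)&(X>498)&(X<610)&(abs(Y-25)<75)
n,l,st,ce=cv2.connectedComponentsWithStats(m.astype(np.uint8))
for i in range(1,n):
    if st[i,4]>30: q=W[l==i];print('post',st[i,4],ce[i].round(),q.mean(0).round(1),q.min(0).round(1),q.max(0).round(1))
to(560.5,23.3,64,86)
E
```

```text
time: 6.6
tool_pos: [559.8, 22.6, 179.9]
tcp_rot: [-180.0, 0.0, 86.0]
ft_force: [-1.1, -0.3, -0.6]
finger_gap: 49.2
grip_force: 37.1
15335 ((559.7011108398438, 22.86119270324707), [76.28644561767578, 76.38689422607422], np.float32(176.0338))
post 89 [238. 139.] [503.   79.4  85.3] [498.1  76.7  84. ] [508.8  82.1  87. ]
post 58 [323. 144.] [563.3  70.2  84.9] [557.8  68.7  84. ] [569.1  71.5  86.6]
post 289 [282. 158.] [534.5  63.9  91.7] [528.2  54.7  84. ] [544.5  71.5  96.7]
post 283 [364. 158.] [591.1  60.2  91.8] [581.8  51.3  85. ] [597.2  68.1  96.2]
pos [559.9  22.5 180. ] [-1.7998e+02  2.0000e-02  8.5940e+01] shift cm [ 0.09  0.06 11.6 ] turn rad -0.001 t 6.65
```

View pics/w3.png

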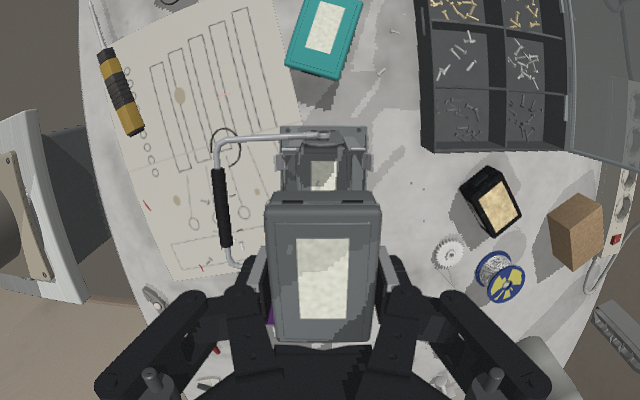

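The picture shows the case square in the fingers (card at (323,278)), lined up with the rack's posts at (282,158) and (364,158). I'll lower it.

```bash
python3 -m crank '[[0.04,0.06,1,0,4.5],[0.04,0.06,3,0,4.5],[0.04,0.06,5,0,4.5],[0.04,0.06,6.5,0,4.5],[0.04,0.06,7.5,0,4.5],[0.04,0.06,8.5,0,4.5],[0.04,0.06,9.5,0,4.5],[0.04,0.06,10.3,0,4.5],[0.04,0.06,10.8,0,4.5],[0.04,0.06,11.1,0,4.5],[0.04,0.06,11.3,0,4.5],[0.04,0.06,11.4,0,4.5],[0.04,0.06,11.4,0,4.5]]'
```

```text
time: 7.95
tool_pos: [560.7, 24.0, 66.5]
tcp_rot: [180.0, -0.0, 86.0]
ft_force: [-0.9, -0.8, -0.7]
finger_gap: 49.3
grip_force: 37.1
```

```bash
for i in 1; do python3 -m crank '[[0,0,0.1,0,4.5],[0,0,0.15,0,4.5],[0,0,0.15,0,4.5]]'; done
```

```text
time: 8.25
tool_pos: [560.5, 24.0, 64.8]
tcp_rot: [180.0, -0.0, 86.0]
ft_force: [0.2, 0.3, -1.4]
finger_gap: 49.3
grip_force: 37.1
```

```bash
python3 -m crank '[[0,0,0.05,0,4.5],[0,0,0.1,0,4.5],[0,0,0.1,0,4.5]]'
```

```text
time: 8.55
tool_pos: [560.6, 24.0, 64.4]
tcp_rot: [180.0, 0.0, 86.0]
ft_force: [-2.7, 0.2, 4.3]
finger_gap: 49.4
grip_force: 37.7
```

```bash
python3 -m crank '[[0,0,0,0,5.2],[0,0,0,0,5.6],[0,0,0,0,6],[0,0,0,0,6],[0,0,0,0,6],[0,0,-1,0,6],[0,0,-3,0,6],[0,0,-6,0,6.5],[0,0,-9,0,7],[0,0,-12,0,8],[0,0,-14,0,8.5],[0,0,-14.5,0,8.5],[0,0,-14.5,0,8.5]]'
python3 - <<'E'
from h import *
p,d=snapshot('wrist');cv2.imwrite('pics/w4.png',cv2.cvtColor(p,cv2.COLOR_RGB2BGR))
W=cloud('wrist',d.astype(float));X,Y,Z=W[...,0],W[...,1],W[...,2]
m=(abs(X-560)<30)&(abs(Y-23)<42)&(Z>62)&(Z<78);print(m.sum(),rect(W,m),np.percentile(Z[m],[5,50,95]))
to(450,265,205,58)
E
```

```text
time: 9.85
tool_pos: [561.1, 24.0, 210.0]
tcp_rot: [179.9, -0.0, 86.0]
ft_force: [0.5, -0.3, -0.6]
finger_gap: 84.5
grip_force: 0.0
4639 ((560.1961669921875, 23.628372192382812), [56.777496337890625, 83.44889068603516], np.float32(87.00449)) [66.6477699  68.61918367 70.0447021 ]
pos [560.3  24.  208.4] [-179.99   -0.     85.99] shift cm [ 23.27 -12.69   0.35] turn rad 0.489 t 9.9
```

```bash
python3 -m crank '[[1,-0.5,0,0.03,8.5],[3,-1.6,0,0.1,8.5],[6,-3.3,0,0.2,8.5],[9,-4.9,0,0.3,8.5],[12,-6.6,0,0.4,8.5],[15,-8.2,1,0.45,8.5],[18,-9.9,3,0.489,8.5],[21,-11.5,5,0.489,8.5],[23,-12.6,6.3,0.489,8.5],[24.1,-13.2,6.8,0.489,8.5],[24.1,-13.2,6.8,0.489,8.5],[24.1,-13.2,6.8,0.489,8.5]]'
python3 - <<'E'
from h import *
p,d=snapshot('wrist');cv2.imwrite('pics/w5.png',cv2.cvtColor(p,cv2.COLOR_RGB2BGR))
W=cloud('wrist',d.astype(float));X,Y,Z=W[...,0],W[...,1],W[...,2]
m=(np.hypot(X-445,Y-274)<60)&(Z>27)&(Z<37)
m=cv2.morphologyEx(m.astype(np.uint8),cv2.MORPH_OPEN,np.ones((3,3)))
n,l,st,_=cv2.connectedComponentsWithStats(m);j=1+np.argmax(st[1:,4])
r=rect(W,l==j);print(r,np.median(Z[l==j]));to(*r[0],26,r[2])
E
```

```text
time: 11.1
tool_pos: [445.9, 273.1, 140.8]
tcp_rot: [180.0, 0.0, 58.0]
ft_force: [0.2, -0.3, 0.0]
finger_gap: 84.9
grip_force: 0.0
((445.0202331542969, 275.03314208984375), [49.93625259399414, 75.98052978515625], np.float32(57.62114)) 32.66805449478069
pos [446.5 272.9 141.3] [ 1.7995e+02 -2.0000e-02  5.7940e+01] shift cm [ 0.1  -0.24 11.53] turn rad 0.006 t 11.15
```

```bash
python3 -m crank '[[0.1,-0.2,2,0.006,8.5],[0.1,-0.2,5,0.006,8.5],[0.1,-0.2,8,0.006,8.5],[0.1,-0.2,10,0.006,8.5],[0.1,-0.2,11,0.006,8.5],[0.1,-0.2,11.4,0.006,8.5],[0.1,-0.2,11.4,0.006,8.5],[0.1,-0.2,11.4,0.006,7],[0.1,-0.2,11.4,0.006,6],[0.1,-0.2,11.4,0.006,5.2],[0.1,-0.2,11.4,0.006,4.5],[0.1,-0.2,11.4,0.006,4.5],[0.1,-0.2,11.4,0.006,4.5],[0.1,-0.2,11.4,0.006,4.5]]' 35
python3 -m crank '[[0,0,-0.5,0,4.5],[0,0,-2,0,4.5],[0,0,-5,0,4.5],[0,0,-9,0,4.5],[0,0,-13,0,4.5],[0,0,-16,0,4.5],[0,0,-17,0,4.5],[0,0,-17,0,4.5]]'
python3 -c "
from h import *
to(560.5,23.3,195,86)"
```

```text
time: 12.55
tool_pos: [445.2, 275.9, 27.8]
tcp_rot: [179.9, -0.1, 57.6]
ft_force: [-1.1, -0.4, 6.1]
finger_gap: 49.6
grip_force: 37.6
time: 13.35
tool_pos: [445.4, 276.0, 199.0]
tcp_rot: [179.9, -0.2, 57.6]
ft_force: [1.0, -0.4, -1.1]
finger_gap: 49.6
grip_force: 36.8
pos [445.4 276.  199. ] [179.88  -0.19  57.63] shift cm [-15.19  23.25   0.4 ] turn rad -0.495 t 13.35
```

```bash
python3 -m crank '[[-0.6,1,0,-0.03,4.5],[-2,3,0,-0.1,4.5],[-3.9,6,0,-0.2,4.5],[-5.9,9,0,-0.3,4.5],[-7.8,12,0,-0.4,4.5],[-9.8,15,0,-0.45,4.5],[-11.8,18,0,-0.495,4.5],[-13.5,20.7,0,-0.495,4.5],[-14.7,22.5,0,-0.495,4.5],[-15.2,23.25,0,-0.495,4.5],[-15.2,23.25,0,-0.495,4.5],[-15.2,23.25,0,-0.495,4.5]]'
python3 - <<'E'
from h import *
p,d=snapshot('wrist');cv2.imwrite('pics/w6.png',cv2.cvtColor(p,cv2.COLOR_RGB2BGR))
W=cloud('wrist',d.astype(float));X,Y,Z=W[...,0],W[...,1],W[...,2]
m=(np.hypot(X-560,Y-23)<60)&(Z>200)&(Z<212);print(m.sum(),rect(W,m))
m=(Z>84)&(Z<98)&(X>510)&(X<610)&(abs(Y-25)<75)
n,l,st,ce=cv2.connectedComponentsWithStats(m.astype(np.uint8))
for i in range(1,n):
    if st[i,4]>30: q=W[l==i];print('post',st[i,4],ce[i].round(),q.mean(0).round(1))
to(560.4,23.3,98,86)
E
```

```text
time: 14.55
tool_pos: [558.6, 23.5, 195.6]
tcp_rot: [-179.9, -0.0, 86.0]
ft_force: [0.2, -0.3, -0.6]
finger_gap: 49.4
grip_force: 36.7
10333 ((558.5774536132812, 24.108718872070312), [73.64209747314453, 76.54549407958984], np.float32(176.4042))
post 41 [325. 142.] [563.5  70.5  85. ]
post 240 [287. 155.] [534.6  64.2  91.8]
post 236 [363. 155.] [591.1  60.4  91.4]
pos [558.7  23.8 196. ] [-1.7991e+02 -2.0000e-02  8.6040e+01] shift cm [-0.04  0.19  9.8 ] turn rad 0.001 t 14.6
```

```bash
python3 -m crank '[[-0.06,0.19,1,0,4.5],[-0.06,0.19,3,0,4.5],[-0.06,0.19,5,0,4.5],[-0.06,0.19,6.5,0,4.5],[-0.06,0.19,7.5,0,4.5],[-0.06,0.19,8.2,0,4.5],[-0.06,0.19,8.8,0,4.5],[-0.06,0.19,9.2,0,4.5],[-0.06,0.19,9.5,0,4.5],[-0.06,0.19,9.5,0,4.5]]'
python3 -m crank '[[0,0,0.1,0,4.5],[0,0,0.2,0,4.5],[0,0,0.2,0,4.5]]'
```

```text
time: 15.6
tool_pos: [561.3, 21.9, 101.7]
tcp_rot: [180.0, -0.0, 86.0]
ft_force: [-0.0, 0.5, -1.1]
finger_gap: 49.2
grip_force: 36.7
time: 15.9
tool_pos: [561.4, 21.9, 99.9]
tcp_rot: [180.0, -0.0, 86.0]
ft_force: [0.2, 0.6, -1.6]
finger_gap: 49.3
grip_force: 36.7
```

```bash
python3 -m crank '[[0,0,0.05,0,4.5],[0,0,0.1,0,4.5],[0,0,0.1,0,4.5]]'
```

```text
time: 16.2
tool_pos: [561.3, 21.9, 98.7]
tcp_rot: [-180.0, 0.0, 86.0]
ft_force: [0.2, -1.2, -0.4]
finger_gap: 49.4
grip_force: 36.7
```

```bash
python3 -m crank '[[0,0,0.05,0,4.5],[0,0,0.1,0,4.5],[0,0,0.1,0,4.5]]'
```

```text
time: 16.5
tool_pos: [561.4, 21.9, 97.9]
tcp_rot: [180.0, 0.0, 86.0]
ft_force: [-0.3, -0.7, -0.2]
finger_gap: 49.3
grip_force: 36.8
```

```bash
python3 -m crank '[[0,0,0.05,0,4.5],[0,0,0.05,0,4.5],[0,0,0.05,0,4.5]]'
```

```text
time: 16.8
tool_pos: [561.5, 21.9, 97.8]
tcp_rot: [180.0, 0.0, 86.0]
ft_force: [-2.6, -1.6, 5.9]
finger_gap: 49.2
grip_force: 37.4
```

```bash
python3 -m crank '[[0,0,0,0,5.2],[0,0,0,0,5.6],[0,0,0,0,6],[0,0,0,0,6],[0,0,0,0,6],[0,0,-1,0,6],[0,0,-3,0,6],[0,0,-6,0,6],[0,0,-9,0,6],[0,0,-12,0,6],[0,0,-13.5,0,6],[0,0,-14,0,6],[0,0,-14,0,6]]'
python3 - <<'E'
from h import *
p,d=snapshot('wrist');cv2.imwrite('pics/w7.png',cv2.cvtColor(p,cv2.COLOR_RGB2BGR))
W=cloud('wrist',d.astype(float));X,Y,Z=W[...,0],W[...,1],W[...,2]
m=(abs(X-560)<45)&(abs(Y-23)<50)&(Z>98)&(Z<108);print('lid',m.sum(),rect(W,m),np.percentile(Z[m],[5,50,95]))
m=(p.max(-1)<50)&(Z>78)&(Z<100)&(X>450)&(X<515)&(abs(Y-25)<60)
print('sleeve',m.sum(),rect(W,m),W[m].mean(0))
m=(Z>84)&(Z<98)&(X>510)&(X<610)&(abs(Y-25)<75)
n,l,st,ce=cv2.connectedComponentsWithStats(m.astype(np.uint8))
for i in range(1,n):
    if st[i,4]>30: q=W[l==i];print('post',st[i,4],ce[i].round(),q.mean(0).round(1))
to(482.6,28.6,89,86)
E
```

```text
time: 18.1
tool_pos: [561.5, 21.9, 237.4]
tcp_rot: [180.0, -0.0, 86.0]
ft_force: [-0.0, -0.3, -0.2]
finger_gap: 60.4
grip_force: 0.0
lid 4558 ((560.522216796875, 21.332489013671875), [49.82822799682617, 75.54310607910156], np.float32(86.23085)) [ 99.13638985 100.89705324 102.17098067]
sleeve 635 ((481.862060546875, 28.344003677368164), [10.17253589630127, 63.01837158203125], np.float32(85.74029)) [482.40145637  29.23192261  89.56602272]
post 188 [353. 143.] [589.6  60.5  90. ]
post 173 [289. 144.] [534.   64.2  90.3]
post 124 [321. 148.] [562.2  58.9  92.4]
post 152 [291. 226.] [528.5 -14.1  90.3]
post 138 [351. 226.] [585.1 -17.8  90.5]
pos [560.9  22.  236.2] [-179.92    0.     85.99] shift cm [ 0.11 -7.84 14.73] turn rad -0.0 t 18.15
```

View pics/w7.png

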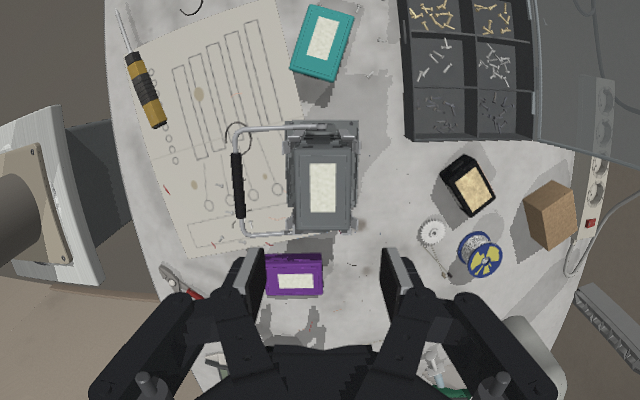

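Seen from above, all three cases sit squarely between the posts: the lid is at (323,188) and level, and the sleeve is at (238,185). Next is the handle.

```bash
python3 -m crank '[[0.1,-1,0,0,5],[0.1,-3,0,0,4],[0.1,-5.5,0,0,3.2],[0.1,-7.3,1,0,3],[0.1,-7.85,3,0,3],[0.1,-7.85,6,0,3],[0.1,-7.85,9,0,3],[0.1,-7.85,11,0,3],[0.1,-7.85,12,0,3],[0.1,-7.85,12,0,3]]'
python3 - <<'E'
from h import *
p,d=snapshot('wrist');cv2.imwrite('pics/w8.png',cv2.cvtColor(p,cv2.COLOR_RGB2BGR))
W=cloud('wrist',d.astype(float));X,Y,Z=W[...,0],W[...,1],W[...,2]
m=(p.max(-1)<50)&(Z>80)&(Z<96)&(abs(X-482)<13)&(abs(Y-28)<45)
print('sleeve',m.sum(),rect(W,m),W[m].mean(0))
to(482,28.6,90,86)
E
```

```text
time: 19.15
tool_pos: [480.9, 28.6, 114.9]
tcp_rot: [-179.7, 0.0, 86.0]
ft_force: [0.5, -1.5, -0.3]
finger_gap: 30.2
grip_force: 0.0
sleeve 1934 ((483.14208984375, 28.397117614746094), [10.858209609985352, 64.06690979003906], np.float32(85.41608)) [483.34035241  32.07217981  92.39093509]
pos [482.1  28.5 116.5] [-179.88    0.     85.99] shift cm [ 0.01 -0.01  2.65] turn rad -0.0 t 19.2
```

View pics/w8.png

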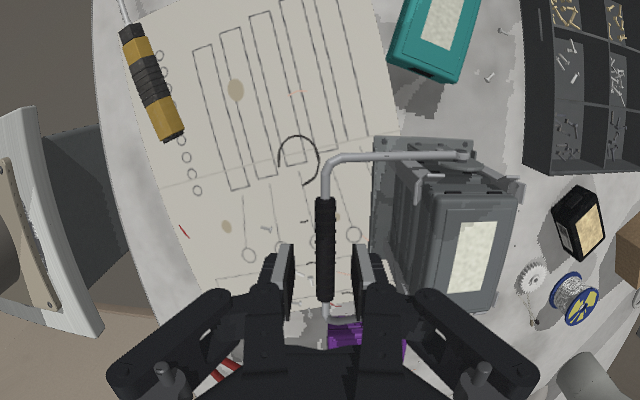

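The sleeve at (325,250) lies between the fingers with space on both sides.

```bash
python3 -m crank '[[0,0.08,0.8,0,3],[0,0.08,1.8,0,3],[0,0.08,2.4,0,3],[0,0.08,2.6,0,3],[0,0.08,2.6,0,2.2],[0,0.08,2.6,0,1.6],[0,0.08,2.6,0,1.2],[0,0.08,2.6,0,0.8],[0,0.08,2.6,0,0.5],[0,0.08,2.6,0,0.5],[0,0.08,2.6,0,0.5],[0,0.08,2.6,0,0.5]]' 50
```

```text
time: 20.4
tool_pos: [483.6, 28.4, 91.4]
tcp_rot: [-180.0, -0.0, 86.0]
ft_force: [-5.6, 0.8, 3.7]
finger_gap: 9.0
grip_force: 48.8
```

```bash
python3 -m crank '[[0,0.2,-0.77,0,0.5],[0,0.47,-1.53,0,0.5],[0,0.82,-2.25,0,0.5],[0,1.24,-2.93,0,0.5],[0,1.72,-3.56,0,0.5],[0,2.27,-4.15,0,0.5],[0,2.27,-4.15,0,0.5]]'
```

```text
time: 21.1
tool_pos: [508.3, 26.8, 134.9]
tcp_rot: [179.8, -0.0, 86.0]
ft_force: [-5.6, 1.4, 6.6]
finger_gap: 9.5
grip_force: 49.5
```

```bash
python3 -m crank '[[0,-0.08,-0.05,0,0.5],[0,0.5,-0.58,0,0.5],[0,1.15,-1.04,0,0.5],[0,1.84,-1.44,0,0.5],[0,2.57,-1.77,0,0.5],[0,3.33,-2.02,0,0.5],[0,3.33,-2.02,0,0.5]]'
```

```text
time: 21.8
tool_pos: [540.8, 24.3, 153.3]
tcp_rot: [180.0, 0.0, 86.0]
ft_force: [-0.3, -0.0, -0.5]
finger_gap: 9.0
grip_force: 49.3
```

```bash
python3 -m crank '[[0,0.4,-0.1,0,0.5],[0,0.78,-0.17,0,0.5],[0,1.2,-0.22,0,0.5],[0,1.57,-0.26,0,0.5],[0,1.8,-0.26,0,0.5],[0,1.95,-0.26,0,0.5],[0,1.95,-0.26,0,0.5]]'
python3 - <<'E'
from h import *
p,d=snapshot('wrist');cv2.imwrite('pics/w9.png',cv2.cvtColor(p,cv2.COLOR_RGB2BGR))
W=cloud('wrist',d.astype(float));X,Y,Z=W[...,0],W[...,1],W[...,2]
m=(Z>84)&(Z<98)&(X>510)&(X<610)&(abs(Y-25)<75)
n,l,st,ce=cv2.connectedComponentsWithStats(m.astype(np.uint8))
for i in range(1,n):
    if st[i,4]>30: q=W[l==i];print('post',st[i,4],ce[i].round(),q.mean(0).round(1))
m=(abs(X-560)<45)&(abs(Y-23)<50)&(Z>98)&(Z<108);print('lid',m.sum(),rect(W,m),np.percentile(Z[m],[5,50,95]))
E
```

```text
time: 22.5
tool_pos: [559.4, 23.0, 155.7]
tcp_rot: [180.0, 0.0, 86.0]
ft_force: [-0.1, -1.3, -0.8]
finger_gap: 9.0
grip_force: 49.2
post 374 [278. 167.] [534.7  63.7  91.2]
post 581 [360. 169.] [585.3  59.   91.6]
post 171 [302. 172.] [549.1  59.6  92.2]
post 126 [279. 270.] [526.4  -9.8  91.9]
post 150 [368. 271.] [588.8 -15.2  91.5]
lid 4670 ((561.5277099609375, 26.66106414794922), [50.61507797241211, 65.25343322753906], np.float32(86.34587)) [100.08639058 102.07170858 103.30192213]
```

View pics/w9.png

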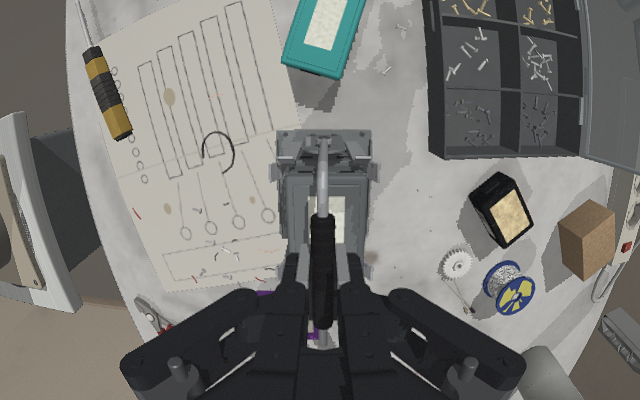

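The handle stands upright over the middle of the rack, with the sleeve at (323,270). I'll grip harder and lift slowly.

```bash
python3 -m crank '[[0,0.08,0,0,0.3],[0,0.08,0,0,0.3],[0,0.08,-0.1,0,0.3],[0,0.08,-0.2,0,0.3],[0,0.08,-0.35,0,0.3],[0,0.08,-0.5,0,0.3],[0,0.08,-0.7,0,0.3],[0,0.08,-1,0,0.3],[0,0.08,-1,0,0.3],[0,0.08,-1,0,0.3]]' 100
```

```text
time: 23.55
tool_pos: [560.1, 23.0, 165.8]
tcp_rot: [180.0, -0.0, 86.0]
ft_force: [-0.0, -0.4, -9.0]
finger_gap: 7.6
grip_force: 97.5
```

```bash
python3 -m crank '[[0,0,-0.2,0,0.3],[0,0,-0.7,0,0.3],[0,0,-1.5,0,0.3],[0,0,-2.5,0,0.3],[0,0,-3.5,0,0.3],[0,0,-4.5,0,0.3],[0,0,-5.5,0,0.3],[0,0,-6.5,0,0.3],[0,0,-7.5,0,0.3],[0,0,-8.3,0,0.3],[0,0,-8.9,0,0.3],[0,0,-9.2,0,0.3],[0,0,-9.3,0,0.3],[0,0,-9.3,0,0.3],[0,0,-9.3,0,0.3],[0,0,-9.3,0,0.3],[0,0,-9.3,0,0.3],[0,0,-9.3,0,0.3],[0,0,-9.3,0,0.3],[0,0,-9.3,0,0.3]]'
python3 - <<'E'
from h import *
for n in('scene','wrist'):
    p,d=snapshot(n);W=cloud(n,d.astype(float));X,Y,Z=W[...,0],W[...,1],W[...,2]
    cv2.imwrite(f'pics/{n}10.png',cv2.cvtColor(p,cv2.COLOR_RGB2BGR))
    m=(abs(X-560)<26)&(abs(Y-23)<38)&(Z>190)&(Z<212)
    A=np.c_[W[m][:,:2]-[560,23],np.ones(m.sum())];z=Z[m]
    for _ in range(4):
        c=np.linalg.lstsq(A,z,rcond=None)[0];k=abs(A@c-z)<3;A,z=A[k],z[k]
    print(n,m.sum(),len(z),'tilt deg',np.degrees(c[:2]).round(2),'z',c[2])
    if n=='scene':cv2.imwrite('pics/s10c.png',cv2.cvtColor(cv2.resize(p[100:300,210:420],None,fx=2.8,fy=2.8),cv2.COLOR_RGB2BGR))
print(sense()['tool_pos'],sense()['time'])
E
```

```text
time: 25.55
tool_pos: [560.0, 23.0, 258.6]
tcp_rot: [180.0, -0.0, 86.0]
ft_force: [-0.3, 0.4, -9.1]
finger_gap: 7.6
grip_force: 97.7
scene 596 373 tilt deg [ 2.73 -1.74] z 204.27758535934402
wrist 4857 4497 tilt deg [-0.26 -0.45] z 204.74029003156545
[560.00392155  23.04621689 258.61687025] 25.65
```

View pics/s10c.png

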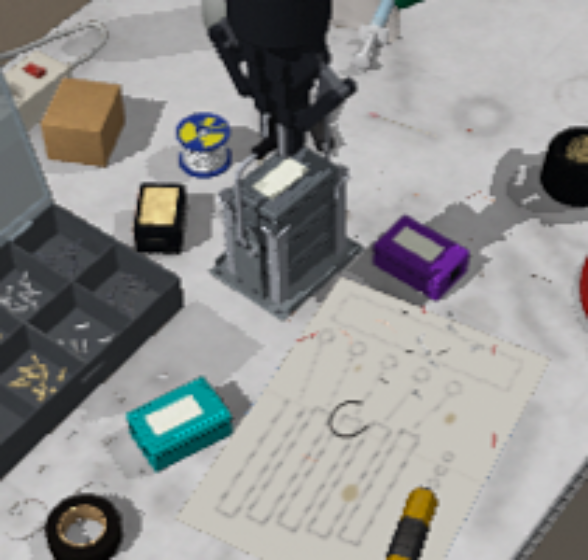

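The crop shows the rack at (290,230) hanging level and clear of the bench, with all three cases in it and the other things undisturbed. The lid is at z ≈ 204 mm, so the lift is about 102 mm, with a tilt under 0.6°.

```bash
python3 -c "
from bench import *
print(hand_in())"
```

```text
the job is handed in; nothing more can be done
None
```

The job is handed in: both cases are stacked on the first in the rack, and the arm holds the loaded rack by its upright handle, level and still, about 10 cm above the bench.

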